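# Put the colour-coded cutting boards away

### The job

The four cutting boards have dried: move the row from the grey drainer beside the sink into the wooden storage rack on the hob cover, each board into the slot that carries the clip of its own colour. Stand every board on its long edge, fully down in its slot and centred along it, and do not disturb the spice jar and the salt shaker that stand between the two.

Things in the scene. Friction and masses are not known exactly. Their poses are not given: they have to be found in the camera images.
- board_red: red plastic cutting board, 150 x 10 x 115 mm high, 0.12-0.24 kg, upright on a long edge in a drainer slot (grey tray, white wires to 64 mm above its underside; boards 48 mm apart, lift straight up). Origin: middle of its underside. x along its length, y through its thickness, z up. Either way round is fine; finger hole near the +x end. Grip from above across the middle of the upper edge.
- board_yellow: yellow plastic cutting board, 150 x 10 x 115 mm high, 0.12-0.24 kg, upright on a long edge in a drainer slot (grey tray, white wires to 64 mm above its underside; boards 48 mm apart, lift straight up). Origin: middle of its underside. x along its length, y through its thickness, z up. Either way round is fine; finger hole near the +x end. Grip from above across the middle of the upper edge.
- board_green: green plastic cutting board, 150 x 10 x 115 mm high, 0.12-0.24 kg, upright on a long edge in a drainer slot (grey tray, white wires to 64 mm above its underside; boards 48 mm apart, lift straight up). Origin: middle of its underside. x along its length, y through its thickness, z up. Either way round is fine; finger hole near the +x end. Grip from above across the middle of the upper edge.
- board_blue: blue plastic cutting board, 150 x 10 x 115 mm high, 0.12-0.24 kg, upright on a long edge in a drainer slot (grey tray, white wires to 64 mm above its underside; boards 48 mm apart, lift straight up). Origin: middle of its underside. x along its length, y through its thickness, z up. Either way round is fine; finger hole near the +x end. Grip from above across the middle of the upper edge.
- clip_red: red clip (18x26x22 mm) on the storage rack's front rail (dark wood, steel wires). Origin: floor centre of its slot, where the board's underside goes; clip is 108 mm away to -x, top 25 mm up. x along slot, y across. Slots 48 mm apart: groove 14 wide, 6 deep, then wire loops x -55..55 mm, 16 apart inside, flaring to 25 at the tops, 64 mm above the floor, which is 34 mm above the worktop.
- clip_yellow: yellow clip (18x26x22 mm) on the storage rack's front rail (dark wood, steel wires). Origin: floor centre of its slot, where the board's underside goes; clip is 108 mm away to -x, top 25 mm up. x along slot, y across. Slots 48 mm apart: groove 14 wide, 6 deep, then wire loops x -55..55 mm, 16 apart inside, flaring to 25 at the tops, 64 mm above the floor, which is 34 mm above the worktop.
- clip_green: green clip (18x26x22 mm) on the storage rack's front rail (dark wood, steel wires). Origin: floor centre of its slot, where the board's underside goes; clip is 108 mm away to -x, top 25 mm up. x along slot, y across. Slots 48 mm apart: groove 14 wide, 6 deep, then wire loops x -55..55 mm, 16 apart inside, flaring to 25 at the tops, 64 mm above the floor, which is 34 mm above the worktop.
- clip_blue: blue clip (18x26x22 mm) on the storage rack's front rail (dark wood, steel wires). Origin: floor centre of its slot, where the board's underside goes; clip is 108 mm away to -x, top 25 mm up. x along slot, y across. Slots 48 mm apart: groove 14 wide, 6 deep, then wire loops x -55..55 mm, 16 apart inside, flaring to 25 at the tops, 64 mm above the floor, which is 34 mm above the worktop.
- spice_jar: bystander: glass spice jar with a green cap, 46 mm across, 106 mm high, standing on the hob cover between drainer and rack; origin at the centre of its underside
- salt_shaker: bystander: glass salt shaker with a grey domed top, 44 mm across, 90 mm high, standing on the hob cover between drainer and rack; origin at the centre of its underside

How it is judged:
By the outcome, as a careful person would: the job done as asked, in the order asked, and still so for the second after the job is handed in, with the robot touching nothing.
It also fails if it takes over 128 s, if anything falls off the work surface, if the arm or the gripper's body presses on something with over 40 N, if the wrist force passes 120 N, or if a joint passes its speed limit or range.

### The arm

A 6-joint arm with a two-finger parallel gripper is mounted at the origin on a cart in front of the work surface, level with it; the furniture and walls round the work are solid. World frame = base frame: x ahead of the robot, y to its left, z up, the work surface at z = 0. Lengths are in m, angles in rad, forces in N, time in s.
With the tool pointing down it reaches from about 0.35 to 0.8 m from the base axis. Payload 7.3 kg.
Tool frame: the origin (TCP) lies between the finger pads; the fingertips stand 25 mm ahead of it and the grasp point (between the pads) lies 6 mm ahead of it (r.tip_extent is the distance from the TCP to the fingertips, in m); z points along the fingers, y is the line along which they close (so a half turn about z gives the same grasp; the last joint's range is limited). The gripper opens to 85 mm and grips with 20 to 120 N. Pads are 22 mm wide; open, the fingers measure 114 mm over their backs; the gripper's body (76 mm by 85 mm) begins 54 mm behind the grasp point. The pads swing forward as they close: fully open they stand 13 mm farther back than shut.
Start: joints at [-1.36, 0.342, 1.524, -0, 1.275, -0.146], TCP at [0.183, -0.492, 0.256] pointing down, gripper open.
Joint ranges: [-2.53, 2.53], [-0.77, 2.02], [0.04, 2.7], [-1, 4.14], [0.28, 2.66], [-3.11, 3.11]. Speed limits (rad/s): [2.57, 2.57, 3.14, 3.14, 3.14, 3.14].

### API

Orientations are given as a unit quaternion [x, y, z, w].
In Python, from workcell import r, command_gripper, optics gives the robot as it stands. The module is installed in compiled form; this text tells all that it offers. Calls block until the motion is done:
- r.reach(position, orientation): joint-space move of the TCP to a pose.
- r.move_straight(position, orientation=None, speed=0.15, max_force=None): straight line of the TCP; orientation=None keeps the orientation; speed is the mean speed in m/s. With max_force (N) it stops when the force on the tool has changed by that much, and returns True; else False.
- r.movej(angles): joint-space move.
- command_gripper(opening, force=None): finger opening in m; force is the grip in N (None keeps the last); returns when the fingers have stopped.
- r.hold(seconds).
- r.solve_ik(position, orientation): joint angles nearest the present ones, or None.
- r.read_state(): the state.
- optics.get_image(name): name is "scene" or "top" or "wrist"; returns (picture, depth): 420x560x3 uint8, red, green, blue; 420x560 float32, m along the optical axis (not along the pixel's ray), 0 where there is no reading.
- optics.camera_model(name): a dict with "K" (3x3 intrinsics, pixels), "R" (3x3) and "t" (3): a world point X has camera coordinates R X + t; the wrist camera has in their place "tool_from_camera" (4x4, takes a point from camera to tool coordinates, whose origin is the TCP and whose axes are the flange's). Camera axes: x right, y down, z forward; pixel columns grow to the right and rows downward; lengths in m; the calibration is good to about 2 mm. A picture is of the moment at which its call begins: read the wrist's pose just before it. camera_model takes no time and is no camera call.
A pose or a line that the arm cannot do raises r.PlanningError and nothing moves.
- r.finish_job(): hands the job in; it is judged then, once.
The state is a dict: "time_s": time; "joint_positions": joint angles; "dq": joint speeds; "tau": joint torques, N m; "eef_pos": TCP position; "eef_rot": TCP orientation; "contact_force": force on the tool from outside, world axes, zero at the start; "torque": the same for the moment, N m; "grip_width": finger opening in m; "grip_force": force on a finger pad.
Only numpy, scipy, OpenCV 4.12 (cv2) and the standard library are available. Lean on these libraries where they do the work, as an engineer would, in place of code of your own. Each camera call takes 0.05 s, during which the arm holds its last target. There are 200 camera calls.

## Working session

There is one attempt and no reset: what is moved stays moved. The work goes in short steps, each a Python script; the robot and the scene stay as the last script left them, time stands still between calls to the robot, and variables do not carry over. Pictures are saved under pics/ and viewed, at most 14 in all, crops included, and the job is handed in when it is done.

```bash
mkdir -p pics
python3 - <<'E'
from workcell import r, optics
import cv2, numpy as np
for n in ("scene","top"):
    p,d=optics.get_image(n); cv2.imwrite(f"pics/{n}0.png",p[:,:,::-1]); np.savez(f"{n}0.npz",p=p,d=d)
    m=optics.camera_model(n); print(n,m["K"].round(1).tolist(),m["R"].round(3).tolist(),(-m["R"].T@m["t"]).round(3))
print(optics.camera_model("wrist")["tool_from_camera"].round(3), r.read_state()["eef_rot"],r.read_state()["time_s"])
E
```

```text
scene [[405.7, 0.0, 282.6], [0.0, 405.7, 216.3], [0.0, 0.0, 1.0]] [[0.512, -0.859, -0.017], [-0.469, -0.263, -0.843], [0.719, 0.439, -0.538]] [-0.094 -0.509  0.549]
top [[511.6, 0.0, 273.3], [0.0, 511.6, 223.4], [0.0, 0.0, 1.0]] [[-0.009, -1.0, -0.021], [-0.986, 0.013, -0.166], [0.166, 0.019, -0.986]] [ 0.333 -0.153  1.332]
[[-0.    -0.945 -0.327  0.085]
 [ 1.    -0.001  0.002  0.001]
 [-0.002 -0.327  0.945 -0.118]
 [ 0.     0.     0.     1.   ]] [ 9.84130026e-01  1.77447454e-01 -2.56918255e-05 -7.01199987e-04] 0.1
```

View pics/scene0.png

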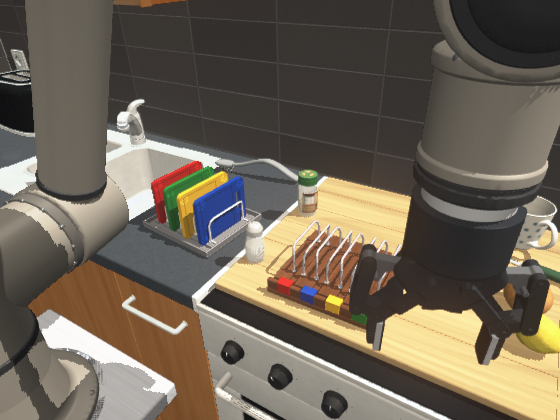

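View pics/top0.png

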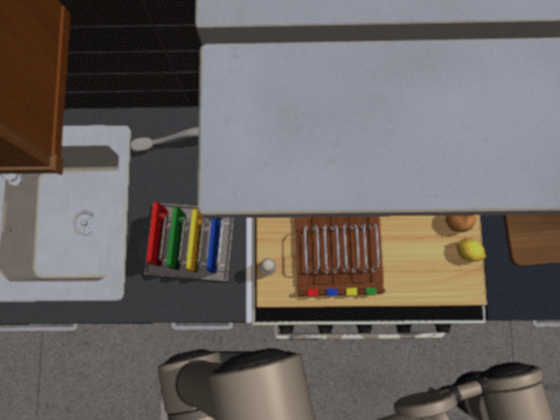

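The scene view shows the boards in order red (178,190), green, yellow, blue (220,215). The clips run red (285,285), blue (309,295), yellow (333,303), green (362,317). The shaker is at (254,242) and the jar at (308,190). The top view shows a hood over the back of the hob, at rows under 212, and it hides the jar. Next I'll get coarse metric positions.

```bash
cat > h.py <<'E'
import numpy as np, cv2
from workcell import r, command_gripper, optics
from scipy.spatial.transform import Rotation as Ro
HUE={'red':(174,6),'yellow':(22,32),'green':(48,75),'blue':(105,125)}
def mask(p,c,smin=150,vmin=60):
    h,s,v=cv2.split(cv2.cvtColor(p,cv2.COLOR_RGB2HSV)); a,b=HUE[c]
    m=((h>=a)&(h<=b)) if a<b else ((h>=a)|(h<=b))
    return (m&(s>=smin)&(v>=vmin)).astype(np.uint8)
def cam(n,st=None):
    m=optics.camera_model(n)
    if n!='wrist': return m['K'],m['R'].T,-m['R'].T@m['t']
    T=m['tool_from_camera'];A=Ro.from_quat(st['eef_rot']).as_matrix()
    return m['K'],A@T[:3,:3],A@T[:3,3]+st['eef_pos']
def rays(C,uv):
    K,A,o=C; uv=np.atleast_2d(uv).astype(float)
    return np.c_[uv,np.ones(len(uv))]@np.linalg.inv(K).T@A.T,o
def onplane(C,uv,z):
    d,o=rays(C,uv); return o+d*((z-o[2])/d[:,2])[:,None]
def cross(C1,u1,C2,u2):
    (d1,),o1=rays(C1,u1);(d2,),o2=rays(C2,u2)
    s=np.linalg.lstsq(np.c_[d1,-d2],o2-o1,rcond=None)[0]
    a,b=o1+s[0]*d1,o2+s[1]*d2; return (a+b)/2,np.linalg.norm(a-b)
def shot(tag=None):
    st=r.read_state();p,d=optics.get_image('wrist')
    if tag: cv2.imwrite(f'pics/{tag}.png',p[:,:,::-1]); np.savez(f'{tag}.npz',p=p,d=d,pos=st['eef_pos'],rot=st['eef_rot'])
    return p,d,cam('wrist',st)
def comps(m,amin=15):
    n,l,s,c=cv2.connectedComponentsWithStats(m)
    return [(s[i],c[i],l==i) for i in range(1,n) if s[i][4]>=amin]
E
python3 - <<'E'
from h import *
for n in('top','scene'):
    z=np.load(n+'0.npz');p,d=z['p'],z['d'];C=cam(n)
    def pts(uv): 
        uv=np.array(uv);dd=d[uv[:,1],uv[:,0]].astype(float);R,o=rays(C,uv);return o+R*dd[:,None]
    for c in HUE:
        for s,ce,l in comps(mask(p,c)):
            v,u=np.nonzero(l);P=pts(np.c_[u,v]);print(n,c,s,ce.round(1),'med',np.median(P,0).round(3),'min',np.percentile(P,2,axis=0).round(3),'max',np.percentile(P,98,axis=0).round(3))
    if n=='top': 
        u=[[210,205],[300,205],[400,205],[500,205],[300,50],[300,150],[300,20],[30,150],[268,266],[270,300],[270,240],[200,120]]
    else: u=[[254,235],[254,260],[308,175],[308,205],[230,260],[300,230],[520,210]]
    print(np.c_[u,pts(u).round(3)])
E
```

```text
top red [146 202  21  63 680] [154.6 232.2] med [0.523 0.159 0.112] min [0.449 0.15  0.003] max [0.591 0.201 0.129]
top red [307 288  12   9  88] [312.3 291.9] med [ 0.375 -0.222  0.059] min [ 0.367 -0.238  0.035] max [ 0.386 -0.211  0.065]
top yellow [186 209  12  59 292] [191.6 238.7] med [0.502 0.066 0.124] min [0.437 0.056 0.114] max [0.571 0.076 0.13 ]
top yellow [457 239  29  22 433] [470.6 250.1] med [ 0.472 -0.612  0.069] min [ 0.45  -0.647  0.053] max [ 0.499 -0.59   0.078]
top yellow [345 287  13   9  96] [351.5 291.3] med [ 0.376 -0.32   0.058] min [ 0.367 -0.334  0.033] max [ 0.387 -0.306  0.064]
top green [168 207  11  59 242] [172.4 236.3] med [0.507 0.112 0.124] min [0.442 0.104 0.113] max [0.578 0.121 0.131]
top green [367 289   8   5  33] [370.2 290.7] med [ 0.376 -0.365  0.059] min [ 0.371 -0.375  0.055] max [ 0.381 -0.357  0.064]
top blue [207 219  13  53 359] [212.7 244.4] med [0.489 0.017 0.122] min [0.429 0.009 0.044] max [0.554 0.026 0.13 ]
top blue [327 289  10   6  58] [331.5 291.6] med [ 0.375 -0.269  0.059] min [ 0.338 -0.282  0.055] max [ 0.382 -0.168  1.1
[... 1429 characters left out ...]
.2 204.4] med [0.481 0.017 0.097] min [0.428 0.007 0.026] max [0.574 0.026 0.127]
scene blue [211 206  30  32 412] [225.1 221.7] med [0.506 0.014 0.037] min [0.463 0.009 0.019] max [0.559 0.019 0.056]
scene blue [301 286  16  12 103] [308.9 290.7] med [ 0.376 -0.272  0.06 ] min [ 0.369 -0.284  0.057] max [ 0.386 -0.26   0.061]
[[ 2.54e+02  2.35e+02  4.28e-01 -1.24e-01  9.50e-02]
 [ 2.54e+02  2.60e+02  4.23e-01 -1.23e-01  3.60e-02]
 [ 3.08e+02  1.75e+02  6.48e-01 -1.26e-01  1.29e-01]
 [ 3.08e+02  2.05e+02  6.34e-01 -1.35e-01  5.90e-02]
 [ 2.30e+02  2.60e+02  4.33e-01 -5.20e-02  1.00e-03]
 [ 3.00e+02  2.30e+02  5.80e-01 -1.43e-01  2.20e-02]
 [ 5.20e+02  2.10e+02  1.85e-01 -5.25e-01  4.04e-01]]
```

Depth roughly agrees with the text: board tops at z≈0.127, clip tops ≈0.060 (slot floor ≈0.035), hob cover ≈0.021, shaker (0.43,-0.12), jar (0.64,-0.13). Now I'll take precise wrist views from two places over the rack and two over the drainer.

Run:
```python
from h import *
print(optics.camera_model('wrist')['K'])
q=[1,0,0,0]
r.reach([0.44,-0.32,0.30],q); shot('rackA')
r.move_straight([0.44,-0.24,0.30],q,speed=0.2); shot('rackB')
r.move_straight([0.44,0.04,0.30],q,speed=0.25); shot('drA')
r.move_straight([0.44,0.12,0.30],q,speed=0.2); shot('drB')
print(r.read_state()['time_s'],r.read_state()['joint_positions'])
for t in('rack','dr'):
    cv2.imwrite(f'pics/{t}.png',cv2.resize(np.vstack([cv2.imread(f'pics/{t}{k}.png') for k in'AB']),None,fx=.71,fy=.71))
```

```text
[[365.65634953   0.         280.57668424]
 [  0.         365.65634953 208.25035236]
 [  0.           0.           1.        ]]
3.8583 [ 9.60820449e-02  1.80343307e-01  1.62236056e+00 -6.53072744e-04
  1.33924332e+00  1.66754673e+00]
```

View pics/rackA.png

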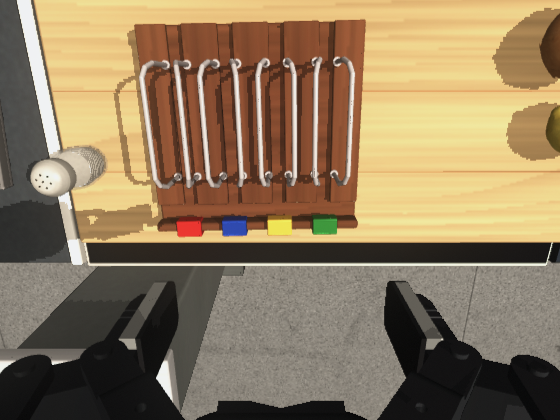

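View pics/dr.png

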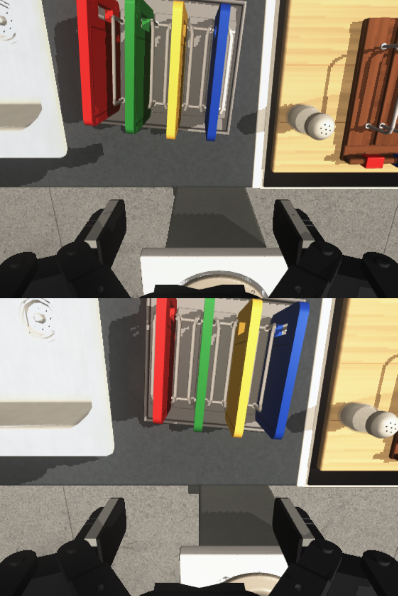

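rackA shows the whole rack: clips red (189,228), blue (234,227), yellow (279,227), green (324,226), with wire pairs above each, and the slots run nearly along world x. In the drainer views the far board ends are cut off, so I'll retake them farther out.

```bash
python3 - <<'E'
from h import *
q=[1,0,0,0]
r.move_straight([0.52,0.12,0.30],q,speed=0.2); shot('drB')
r.move_straight([0.52,0.05,0.30],q,speed=0.2); shot('drA')
def load(t):
    z=np.load(t+'.npz');return z['p'],z['d'],cam('wrist',{'eef_pos':z['pos'],'eef_rot':z['rot']})
def cloud(l,d,C):
    v,u=np.nonzero(l);R,o=rays(C,np.c_[u,v]);return np.c_[u,v],o+R*d[v,u].astype(float)[:,None]
for pre in('rack','dr'):
  res=[]
  for c in HUE:
    uvs=[];out=[]
    for k in 'AB':
        p,d,C=load(pre+k);cs=[x for x in comps(mask(p,c,120,50),60)]
        if not cs: print(pre,k,c,'none');continue
        s,ce,l=max(cs,key=lambda x:x[0][4])
        uv,P=cloud(l,d,C);zt=np.percentile(P[:,2],95)
        g=P[:,2]>zt-0.005
        rect=cv2.minAreaRect(uv[g].astype(np.float32)); uvs.append((C,rect[0]))
        Q=onplane(C,uv[g],zt)[:,:2].astype(np.float32); R2=cv2.minAreaRect(Q); bp=cv2.boxPoints(R2)
        e=[bp[1]-bp[0],bp[2]-bp[1]];e=max(e,key=np.linalg.norm) if pre=='dr' else min(e,key=lambda w:abs(w[1]))
        out.append((s[:4].tolist(),round(zt,4),np.round(R2[0],4),np.round(R2[1],3),round(float(np.degrees(np.arctan(e[1]/e[0]))),2)))
    for o in out: print(pre,c,*o)
    if len(uvs)==2: X,e=cross(*uvs[0],*uvs[1]);print('   cross',X.round(4),'gap',round(e,4))
E
python3 -c "
import cv2,numpy as np
cv2.imwrite('pics/dr2.png',cv2.resize(np.vstack([cv2.imread(f'pics/dr{k}.png') for k in'AB']),None,fx=.71,fy=.71))"
```

```text
rack red [176, 217, 28, 20] 0.0599 [ 0.3785 -0.2251] [0.026 0.018] -0.05
rack red [251, 217, 26, 20] 0.0601 [ 0.3785 -0.2238] [0.025 0.017] -0.06
   cross [ 0.3768 -0.2235  0.0557] gap 0.0
rack yellow [268, 219, 24, 16] 0.0602 [ 0.3802 -0.3205] [0.024 0.017] -0.05
rack yellow [343, 219, 24, 17] 0.0603 [ 0.3797 -0.3202] [0.018 0.024] 3.19
   cross [ 0.3797 -0.3205  0.0587] gap 0.0
rack green [313, 215, 24, 19] 0.0602 [ 0.3813 -0.3679] [0.025 0.017] -0.04
rack green [386, 215, 27, 20] 0.0603 [ 0.3813 -0.3672] [0.025 0.018] -0.05
   cross [ 0.3809 -0.368   0.059 ] gap 0.0
rack blue [222, 217, 25, 19] 0.06 [ 0.38   -0.2725] [0.018 0.025] 3.39
rack blue [8, 43, 39, 114] 0.0504 [0.5039 0.0028] [0.024 0.102] -5.27
   cross [ 0.5454 -0.3229  0.5167] gap 0.0415
dr red [137, 88, 50, 174] 0.1256 [0.5271 0.155 ] [0.032 0.148] -10.83
dr red [220, 88, 31, 174] 0.1259 [0.5247 0.1565] [0.018 0.142] -5.28
   cross [0.531  0.1559 0.1237] gap 0.0026
dr yellow [250, 114, 24, 163] 0.1262 [0.5085 0.0658] [0.01 0.14] -5.27
dr yellow [326, 114, 36, 163] 0.1262 [0.5092 0.0663] [0.01  0.142] -5.16
   cross [0.5134 0.0651 0.1242] gap 0.0007
dr green [197, 99, 34, 172] 0.1258 [0.5178 0.1105] [0.019 0.147] -7.26
dr green [274, 99, 27, 172] 0.1262 [0.5156 0.1137] [0.01  0.142] -5.25
   cross [0.5192 0.1126 0.1157] gap 0.0024
dr blue [300, 109, 34, 171] 0.1262 [0.5065 0.0184] [0.01  0.143] -5.24
dr blue [363, 108, 59, 172] 0.1261 [0.5074 0.0265] [0.026 0.144] -5.28
   cross [0.5013 0.0138 0.0899] gap 0.0019
```

View pics/dr2.png

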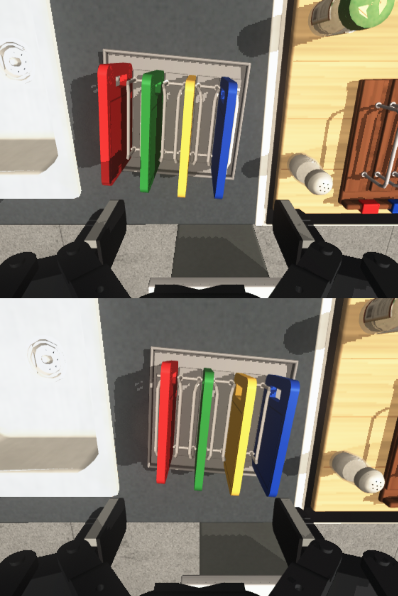

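dr2 shows all four boards complete in both views: upper view red (113,125), green (150,130), yellow (186,137), blue (224,140); shaker (320,185), jar top right. Both give yaw ≈-5.25° and tops at 0.126. Next I'll refine the end points across the two views and get the rack yaw from the wire tops.

```bash
cat > meas.py <<'E'
from h import *
def load(t):
    z=np.load(t+'.npz');return z['p'],z['d'],cam('wrist',{'eef_pos':z['pos'],'eef_rot':z['rot']})
def cloud(l,d,C):
    v,u=np.nonzero(l);R,o=rays(C,np.c_[u,v]);return np.c_[u,v],o+R*d[v,u].astype(float)[:,None]
E
python3 - <<'E'
from meas import *
a=np.radians(-5.25);ax=np.array([np.cos(a),np.sin(a)]);n=np.array([-np.sin(a),np.cos(a)])
for c in HUE:
  ends=[];cl=[]
  for k in'AB':
    p,d,C=load('dr'+k);s,ce,l=max(comps(mask(p,c,120,50),60),key=lambda x:x[0][4])
    uv,P=cloud(l,d,C);zt=np.percentile(P[:,2],97);g=P[:,2]>zt-0.0015
    uv,P=uv[g],P[g];t=P[:,:2]@ax;w=P[:,:2]@n
    m=abs(w-np.median(w))<.0065;uv,P,t,w=uv[m],P[m],t[m],w[m]
    mt=(t.min()+t.max())/2;mw=(np.percentile(w,1)+np.percentile(w,99))/2
    fit=np.polyfit(t,w,1)[0]
    cl.append((mt*ax+mw*n).round(4));print(c,k,'z',round(zt,4),'len',round(np.ptp(t),4),'wid',round(np.ptp(w),4),'ctr',cl[-1],'dyaw',round(np.degrees(fit),2),len(t))
    ends.append([(C,uv[t<t.min()+.004].mean(0)),(C,uv[t>t.max()-.004].mean(0))])
  for i in(0,1):
    X,e=cross(*ends[0][i],*ends[1][i]);print('   end',X.round(4),round(e,4))
for k in 'AB':
  p,d,C=load('rack'+k);h,s,v=cv2.split(cv2.cvtColor(p,cv2.COLOR_RGB2HSV))
  uv,P=cloud((s<60)&(v>90),d,C);g=(P[:,2]>.088)&(P[:,2]<.105)&(P[:,0]>.42)&(P[:,0]<.56)&(P[:,1]<-.18)&(P[:,1]>-.42);P=P[g]
  print('rack',k,len(P),'z',np.percentile(P[:,2],[5,50,95]).round(4),'x',np.percentile(P[:,0],[1,99]).round(4))
  lab=np.zeros((400,400),np.uint8);ij=((P[:,:2]-[.4,-.45])/.001).astype(int);lab[ij[:,0],ij[:,1]]=1
  lab=cv2.dilate(lab,np.ones((7,3),np.uint8));nn,L=cv2.connectedComponents(lab);id=L[ij[:,0],ij[:,1]]
  for i in range(1,nn):
    Q=P[(id==i)]
    if len(Q)>60:
      f=np.polyfit(Q[:,0]-.48,Q[:,1],1);print('  wire n',len(Q),'x',Q[:,0].min().round(4),Q[:,0].max().round(4),'y@.48',f[1].round(4),'yaw',np.degrees(f[0]).round(2),'z',np.median(Q[:,2]).round(4))
E
```

```text
red A z 0.1259 len 0.137 wid 0.0109 ctr [0.5241 0.1607] dyaw 0.04 1536
red B z 0.1262 len 0.1349 wid 0.0101 ctr [0.5242 0.1609] dyaw -0.05 1306
   end [0.4581 0.1674 0.1237] 0.0012
   end [0.5896 0.1545 0.1264] 0.0009
yellow A z 0.1263 len 0.1357 wid 0.01 ctr [0.5079 0.066 ] dyaw -0.13 1083
yellow B z 0.1264 len 0.1359 wid 0.0103 ctr [0.5068 0.0662] dyaw 0.08 1086
   end [0.4447 0.0728 0.1302] 0.0009
   end [0.5713 0.0596 0.1164] 0.001
green A z 0.1261 len 0.136 wid 0.0103 ctr [0.514  0.1134] dyaw 0.01 1275
green B z 0.1263 len 0.1349 wid 0.01 ctr [0.5149 0.1137] dyaw 0.02 1136
   end [0.4508 0.1189 0.1281] 0.001
   end [0.5793 0.1073 0.1248] 0.0004
blue A z 0.1264 len 0.1364 wid 0.0101 ctr [0.5047 0.0182] dyaw -0.01 1090
blue B z 0.1263 len 0.1354 wid 0.011 ctr [0.504  0.0184] dyaw 0.07 1284
   end [0.4413 0.0258 0.1293] 0.0002
   end [0.5696 0.0122 0.1251] 0.0008
rack A 4882 z [0.0932 0.0978 0.0992] x [0.4347 0.5396]
  wire n 607 x 0.4324 0.5406 y@.48 -0.3037 yaw 0.9 z 0.0978
  wire n 625 x 0.4329 0.5398 y@.48 -0.2559 yaw 0.95 z 0.0977
  wire n 604 x 0.4322 0.539 y@.48 -0.2375 yaw 1.17 z 0.0977
  wire n 639 x 0.4319 0.5391 y@.48 -0.2081 yaw 0.91 z 0.0976
  wire n 598 x 0.4339 0.5421 y@.48 -0.3514 yaw 0.94 z 0.0979
  wire n 617 x 0.4345 0.5406 y@.48 -0.333 yaw 1.06 z 0.0978
  wire n 584 x 0.433 0.5398 y@.48 -0.2853 yaw 1.2 z 0.0978
  wire n 608 x 0.4355 0.5421 y@.48 -0.3807 yaw 1.25 z 0.0979
rack B 4903 z [0.0934 0.0979 0.0994] x [0.4349 0.5396]
  wire n 592 x 0.4309 0.5391 y@.48 -0.2077 yaw 0.9 z 0.0978
  wire n 592 x 0.4324 0.5398 y@.48 -0.2555 yaw 1.11 z 0.0979
  wire n 602 x 0.432 0.5391 y@.48 -0.237 yaw 1.2 z 0.0979
  wire n 639 x 0.4349 0.5414 y@.48 -0.3509 yaw 0.82 z 0.0979
  wire n 635 x 0.434 0.5414 y@.48 -0.3325 yaw 1.17 z 0.0978
  wire n 613 x 0.434 0.5406 y@.48 -0.3031 yaw 0.83 z 0.0979
  wire n 614 x 0.4334 0.5406 y@.48 -0.2848 yaw 1.23 z 0.0979
  wire n 616 x 0.4351 0.5414 y@.48 -0.3804 yaw 1.1 z 0.098
```

Rack solved: yaw ≈1.04°, slot centres at x≈0.486–0.489, y −0.2225 (red), −0.2704 (blue), −0.3181 (yellow), −0.3659 (green). Wire tops are at 0.098, so the floor is at 0.034. I'll start with the blue board: grip, lift, carry, and check how it is held above the slot before inserting.

```bash
cat > job.py <<'E'
from meas import *
B={'red':(.5241,.1608),'green':(.5146,.1135),'yellow':(.5074,.0661),'blue':(.5043,.0183)}
S={'red':(.4861,-.2225),'blue':(.4870,-.2704),'yellow':(.4878,-.3181),'green':(.4887,-.3659)}
q=lambda deg:(Ro.from_euler('z',deg,degrees=True)*Ro.from_quat([1,0,0,0])).as_quat()
QB,QS=q(-5.25),q(1.04); UP=.275; ZG=.112
def say(*a):
    s=r.read_state();print(*a,'t',round(s['time_s'],2),'pos',s['eef_pos'].round(4),'F',np.round(s['contact_force'],1),'w',round(s['grip_width'],4),'gf',round(s['grip_force'],1))
def pick(c):
    x,y=B[c]; command_gripper(.040)
    r.reach([x,y,UP],QB); r.move_straight([x,y,.16],speed=.2); 
    print('hit',r.move_straight([x,y,ZG],speed=.08,max_force=12)); command_gripper(0,60); say('grip',c)
    r.move_straight([x,y,UP],speed=.15); say('up')
def carry(c):
    x,y=S[c]; r.move_straight([x,y,UP],QS,speed=.2)
def held(c):  # held board's top face, in tool coordinates
    st=r.read_state();p,d,C=shot('held_'+c)
    s,ce,l=max(comps(mask(p,c,120,50),60),key=lambda x:x[0][4]); uv,P=cloud(l,d,C)
    T=(P-st['eef_pos'])@Ro.from_quat(st['eef_rot']).as_matrix()
    zt=np.percentile(T[:,2],3);g=abs(T[:,2]-zt)<.002;T=T[g]
    print('held',c,'ztop(tool)',zt.round(4),'x',T[:,0].min().round(4),T[:,0].max().round(4),'y',np.percentile(T[:,1],[2,98]).round(4),'slope',np.degrees(np.polyfit(T[:,0],T[:,1],1)[0]).round(2))
E
python3 - <<'E'
from job import *
pick('blue'); carry('blue'); say('over'); held('blue')
E
```

```text
hit False
grip blue t 7.66 pos [0.5047 0.0184 0.1126] F [0.3 0.7 4.3] w 0.0097 gf 59.2
up t 8.89 pos [0.5038 0.0183 0.274 ] F [ 0.4  0.3 -1.4] w 0.0093 gf 58.3
over t 10.49 pos [ 0.4871 -0.2695  0.275 ] F [-0.6  0.6 -1.3] w 0.0097 gf 58.3
held blue ztop(tool) -0.0134 x -0.0311 0.0698 y [-0.004   0.0056] slope -0.02
```

View pics/held_blue.png

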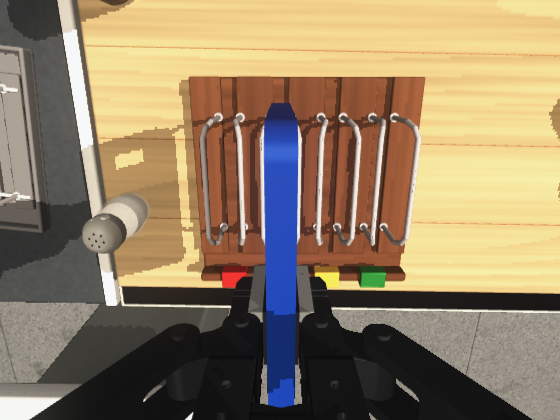

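The blue board is held straight, centred between its wires at columns 265–298. The hand-eye offset in y is ~0.8 mm, so I'll add +0.8 mm to the slot y values. Inserting slowly with a force stop.

```bash
sed -i "s/^QB,/S={k:(a-.001,b+.0008) for k,(a,b) in S.items()}\nQB,/" job.py
cat >> job.py <<'E'
def insert(c):
    x,y=S[c]; r.move_straight([x,y,.215],QS,speed=.12); say('entry')
    for z,v in((.150,.06),(.132,.04)):
        h=r.move_straight([x,y,z],speed=v,max_force=12); say('down',h)
        if h: break
def release(c):
    x,y=S[c]; command_gripper(.040); say('open'); r.move_straight([x,y,.20],speed=.15); r.move_straight([x,y,UP],speed=.25)
E
python3 - <<'E'
from job import *
insert('blue')
E
```

```text
entry t 11.19 pos [ 0.4864 -0.2697  0.2156] F [-0.2 -0.1 -1.8] w 0.0096 gf 58.3
down False t 12.43 pos [ 0.4862 -0.2698  0.1504] F [ 1.2  0.8 -2.2] w 0.0095 gf 58.3
down True t 12.82 pos [ 0.4861 -0.2698  0.1364] F [-1.  -0.3  5. ] w 0.0097 gf 59.4
```

```bash
cat >> job.py <<'E'
def check(c):   # placed board's top face, along/across its slot (world, wrist view from where it stands)
    p,d,C=shot('placed_'+c)
    s,ce,l=max(comps(mask(p,c,120,50),60),key=lambda x:x[0][4]); uv,P=cloud(l,d,C); P=P[(P[:,2]>.1)&(P[:,2]<.2)]
    zt=np.percentile(P[:,2],97);P=P[abs(P[:,2]-zt)<.002];a=np.radians(1.04)
    D=P[:,:2]-np.array(S[c]);t=D@[np.cos(a),np.sin(a)];w=D@[-np.sin(a),np.cos(a)]
    print('placed',c,'ztop',zt.round(4),'along',t.min().round(4),t.max().round(4),'across',np.percentile(w,[2,98]).round(4),'slope',np.degrees(np.polyfit(t,w,1)[0]).round(2))
E
python3 - <<'E'
from job import *
release('blue'); x,y=S['blue']; r.move_straight([.45,-.16,.275],speed=.25); say('away'); check('blue')
E
```

```text
open t 13.22 pos [ 0.4857 -0.2693  0.1356] F [0.9 0.6 0.9] w 0.04 gf 0.0
away t 14.85 pos [ 0.4499 -0.1601  0.2742] F [ 0.8 -0.3  0.1] w 0.0397 gf 0.0
placed blue ztop 0.1503 along -0.0686 0.0684 across [-0.0057  0.0041] slope -0.0
```

View pics/placed_blue.png

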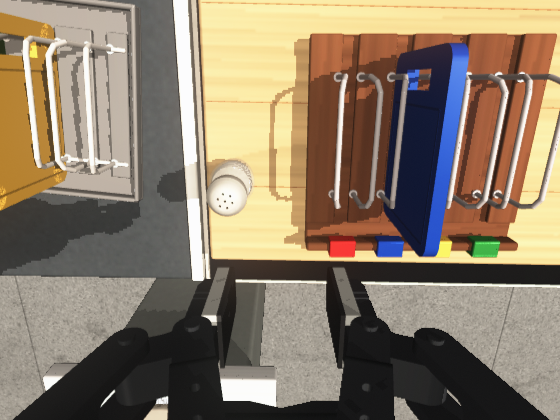

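Blue stands in its slot above the blue clip (390,247), centred along it within about 1 mm, and the shaker (228,190) is undisturbed. Next I'll do the other three the same way, aborting if the grip or seating height is wrong.

Run:
```python
from job import *
for c in('yellow','green','red'):
    pick(c); assert .007<r.read_state()['grip_width']<.013
    carry(c); held(c); insert(c); assert r.read_state()['eef_pos'][2]<.1385
    release(c); check(c)
r.move_straight([.44,-.24,.30],speed=.25); shot('end'); say('end')
p,d=optics.get_image('scene'); cv2.imwrite('pics/scene_end.png',p[:,:,::-1])
```

```text
hit False
grip yellow t 17.89 pos [0.5078 0.0662 0.1126] F [0.3 0.6 4.7] w 0.0093 gf 59.0
up t 19.12 pos [0.5069 0.0661 0.274 ] F [ 0.4  0.3 -2.7] w 0.0091 gf 58.3
held yellow ztop(tool) -0.0135 x 0.0107 0.0684 y [-0.004   0.0056] slope 0.03
entry t 21.89 pos [ 0.4872 -0.3175  0.2156] F [ 0.8  0.7 -1.4] w 0.0093 gf 58.3
down False t 23.12 pos [ 0.487  -0.3175  0.1505] F [-1.2 -1.3 -0.8] w 0.0092 gf 58.3
down True t 23.52 pos [ 0.4869 -0.3175  0.1364] F [-0.7 -0.6  5. ] w 0.0094 gf 59.2
open t 23.92 pos [ 0.4866 -0.317   0.1357] F [-0.2  0.  -0.9] w 0.04 gf 0.0
placed yellow ztop 0.1503 along -0.0694 0.0679 across [-0.0056  0.0039] slope -0.06
hit False
grip green t 28.65 pos [0.515  0.1136 0.1126] F [0.  0.8 3.1] w 0.0092 gf 59.0
up t 29.88 pos [0.5141 0.1134 0.274 ] F [ 0.1  0.4 -2.1] w 0.0095 gf 58.4
held green ztop(tool) -0.0134 x -0.0309 0.0683 y [-0.0039  0.0056] slope -0.03
entry t 33.13 pos [ 0.488  -0.3653  0.2157] F [-0.6 -0.8 -2. ] w 0.0093 gf 58.3
down False t 34.37 pos [ 0.4879 -0.3653  0.1505] F [-0.5 -0.5 -0.4] w 0.009 gf 58.3
down True t 34.76 pos [ 0.4878 -0.3653  0.1
[... 220 characters left out ...]
 40.21 pos [0.5245 0.1609 0.1126] F [1.2 0.7 3.1] w 0.0094 gf 59.1
up t 41.44 pos [0.5236 0.1607 0.274 ] F [ 0.2 -0.2 -2.4] w 0.0094 gf 58.4
held red ztop(tool) -0.0134 x -0.031 0.0683 y [-0.004   0.0056] slope -0.01
entry t 44.22 pos [ 0.4855 -0.2218  0.2156] F [-0.2  0.1 -0.9] w 0.0095 gf 58.4
down False t 45.45 pos [ 0.4853 -0.2218  0.1504] F [-0.1 -0.  -2.4] w 0.0091 gf 58.4
down True t 45.84 pos [ 0.4852 -0.2219  0.1364] F [-0.9 -0.1  4.8] w 0.0092 gf 59.4
open t 46.24 pos [ 0.4848 -0.2215  0.1357] F [-0.1 -0.3  0.9] w 0.0401 gf 0.0
placed red ztop 0.1502 along -0.0693 0.0679 across [-0.0058  0.0038] slope 0.02
end t 47.73 pos [ 0.4397 -0.2398  0.2988] F [ 0.  -0.3  0.2] w 0.0401 gf 0.0
```

View pics/end.png

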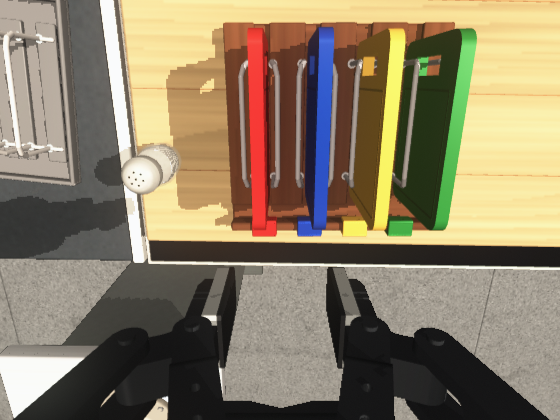

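View pics/scene_end.png

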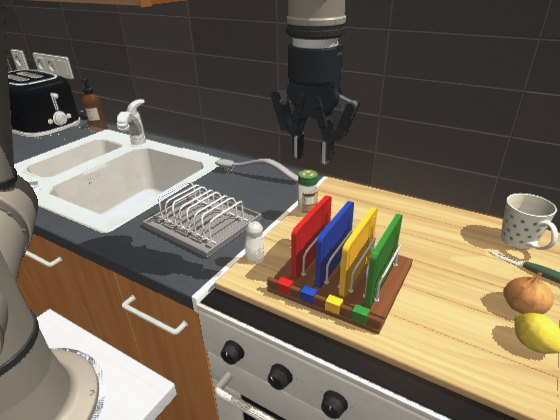

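All four boards stand upright above their own clips (end view red (258,130), blue (320,130), yellow (388,130), green (450,130)). The drainer is empty, the shaker (254,242) and jar (308,190) are where they were, and the gripper is clear. All four stopped at the same floor height, so I'm handing in.

```bash
python3 -c "
from workcell import r
print(r.finish_job())"
```

```text
the job is handed in; nothing more can be done
None
```

All four boards are in the slots with their own colour of clip, seated and centred to about 1 mm, with the jar and shaker untouched; the job was handed in at about 48 s.

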